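Tidy the watch case and polish tin against the dresser rail

TASK

Tidy the dresser top by pushing only, without lifting, tipping or carrying anything: slide the long watch case into the corner of the L-shaped rail, its long side flat against the long arm and its end against the short arm, and push the round polish tin back until it touches the long arm too, anywhere along it beside the case. Leave everything else where it stands.

Things in the scene. Friction and masses are not known exactly. Their poses are not given: they have to be found in the camera images.
- rail: L-shaped wooden rail, fixed, 36 mm high, bars 18 mm thick. Origin on the surface, on the long arm's inner (robot-side) face; y runs along that face to the robot's left, x points away from the robot. Long arm: inner face x = 0, from y = -290 to +210 mm. Short arm: at the +y end, inner face y = +210 mm, from x = 0 to -100 mm (towards the robot).
- corner (a point): the inner corner of the rail on the surface, at (0, +210 mm) in the rail's frame, with the rail's axes.
- case: loose dark wooden watch case, 70 mm along its x, 150 mm along its y, 55 mm high, small brass clasp on its -x side, about 0.3 to 0.6 kg. Origin at the centre of its underside. At home its centre is 35 mm from the long arm's face and 75 mm from the short arm's.
- tin: loose flat round metal polish tin, 72 mm across, 28 mm high, about 0.1 to 0.2 kg. Origin at the centre of its underside. Touching the rail, its centre is 36 mm from the long arm's face.
- spray: bystander, leave alone: white spray bottle 48 mm across, 150 mm tall, to the right of the rail's right end. Origin at the centre of its underside
- brush: bystander, leave alone: clothes brush, 200 mm long, 42 mm wide, lying on the left, bristles away from the robot. Origin under the middle of its length, which runs along its x
- perfume: bystander, leave alone: amber flask 35 x 55 mm, 95 mm tall with its cap, on the right. Origin at the centre of its underside
- ringbox: bystander, leave alone: blue ring box 48 x 48 x 36 mm, just outside the short arm. Origin at the centre of its underside
- dish: bystander, leave alone: white dish 90 mm across, 30 mm tall, behind the rail. Origin at the centre of its underside
- jar: bystander, leave alone: glass jar 60 mm across, 75 mm tall, behind the rail. Origin at the centre of its underside
- glasses: bystander, leave alone: black glasses case 46 x 150 mm, 48 mm tall, on the left. Origin at the centre of its underside

How it is judged (in metres and radians):
At the end, for the whole second after the job is handed in: The case lies flat in the rail's corner, its centre within 5 mm of home in both directions (no gap over about 5 mm to either arm) and within 0.05 rad of the rail's direction; the tin lies flat beside it with no gap over 5 mm to the long arm, between its ends; both at rest (x of case in the frame of corner between -0.04 and -0.03 m and y of case in the frame of corner between -0.08 and -0.07 m and angle between the y axis of case and the y axis of rail, either way round below 0.05 rad and x of tin in the frame of rail between -0.041 and -0.03 m and y of tin in the frame of rail between -0.29 and 0.05 m and linear speed of each of case, tin below 0.01 m/s and height (world z) of each of case, tin below 0.004 m and angle between each of case, tin's own z axis and vertical below 0.05 rad); the robot touches nothing.
It fails at once if the case is lifted or tipped (height (world z) of case above 0.01 m or angle between case's own z axis and vertical above 0.2 rad).
It fails at once if the tin is lifted or tipped (height (world z) of tin above 0.01 m or angle between tin's own z axis and vertical above 0.3 rad).
It fails at once if a bystander is moved by more than 15 mm (distance of any of spray, brush, perfume, ringbox, dish, jar, glasses from where it was at the start of the episode above 0.015 m).
It also fails if it takes over 64 s, if anything falls off the work surface, if the arm or the gripper's body presses on something with over 40 N, if the wrist force passes 120 N, or if a joint passes its speed limit or range.

ROBOT

A 6-joint arm with a two-finger parallel gripper is mounted at the origin on the work surface. World frame = base frame: x ahead of the robot, y to its left, z up, the work surface at z = 0. Lengths are in mm, angles in rad, forces in N, time in s.
With the tool pointing down it reaches from about 250 to 725 mm from the base axis. Payload 9.7 kg.
Tool frame: the origin (TCP) lies on the mounting face of the last link; the fingertips stand 173 mm ahead of it and the grasp point (between the pads) lies 155 mm ahead of it (manip.tcp_to_tips is the distance from the TCP to the fingertips, in mm); z points along the fingers, y is the line along which they close (so a half turn about z gives the same grasp; the last joint's range is limited). The gripper opens to 85 mm and grips with 20 to 120 N. Pads are 22 mm wide; open, the fingers measure 114 mm over their backs; the gripper's body (76 mm by 85 mm) begins 54 mm behind the grasp point. The pads swing forward as they close: fully open they stand 13 mm farther back than shut.
Start: joints at [1.304, 0.087, 0.176, 1.66, 0, 1.571], TCP at [145.003, 530.539, 404.684] pointing down, gripper open.
Joint ranges: [-3.13, 3.13], [-0.85, 1.81], [-1.15, 1.24], [-2.2, 2.28], [-1.44, 1.52], [-3.14, 3.14]. Speed limits (rad/s): [2.22, 2.22, 2.57, 3.14, 3.14, 3.14].

INTERFACE

Orientations are given as a 3x3 rotation matrix whose columns are the frame's x, y, z axes.
In Python, from station import telemetry, capture, ticket, manip gives the robot as it stands.
- The arm moves only by the shell command python3 -m inch 'ROWS' [FORCE]. ROWS is JSON, a list of rows, each an object with "travel": the shift along the tool's x, y, z normalised to -1 to 1, where 1 is 200 mm, a list of three; "twist": the turn, a rotation vector about the tool's x, y, z normalised to -1 to 1, where 1 is pi rad, a list of three; "fingers": the opening, from 0 (shut) to 1 (fully open). In form: [{"travel": [tx, ty, tz], "twist": [ax, ay, az], "fingers": fingers}, ...]. A call has 1 to 8 rows; each row shifts and turns the commanded pose from where the row before left it, along the tool's axes as they then stand; what a row does not reach is not made up. A row lasts 1/10 s, in which the tool goes at most 50 mm and 8.59 degrees, less where a joint would pass 70% of its speed; a pose out of reach is approached as far as the arm can. A call with a number of a shift or a turn outside -1 to 1 is refused whole. A call with a gripper value outside its range is refused whole. The fingers move at their own pace and stop on an object; FORCE is the grip in N (left out, the last holds). Time passes only in rows, so rows that do not move let the fingers close. It gives the time, the measured TCP pose, the force, the opening and the grip force at its end, in the units of the state.
- telemetry.observe(): the state, without advancing time (a new reading comes with each control period).
- capture(name): name is "side" or "top" or "wrist"; returns a dict with "image" (384x512x3 uint8, red, green, blue), "depth" (384x512 float32, mm along the optical axis (not along the pixel's ray), 0 where there is no reading), "intrinsics" (3x3 intrinsics, pixels), "D" ([k1, k2, p1, p2, k3] as OpenCV has them; the pictures are not rectified), "rvec" (rotation vector, rad) and "tvec" (3), from world to camera coordinates, as OpenCV has them. Camera axes: x right, y down, z forward; pixel columns grow to the right and rows downward; lengths in mm; the calibration is good to about 2 mm. A picture is of the moment at which its call begins.
- ticket.hand_in(): hands the job in; it is judged then, once.
The state is a dict: "time_s": time; "joint_positions": joint angles; "dq": joint speeds; "tau": joint torques, N m; "tool_pos": TCP position; "ee_rot": TCP orientation; "force": force on the tool from outside, world axes, zero at the start; "wrist_torque": the same for the moment, N m; "gripper_width": opening from 0.0 (shut) to 1.0 (fully open); "gripper_force": force on a finger pad.
Only numpy, scipy, OpenCV 4.12 (cv2) and the standard library are available. Lean on these libraries where they do the work, as an engineer would, in place of code of your own. Each camera call takes 0.05 s, during which the arm holds its last target. There are 200 camera calls.

## Working session

There is one attempt and no reset: what is moved stays moved. The work goes in short steps, Python scripts to look and compute and a shell command to move; the robot and the scene stay as the last step left them, time stands still between calls to the robot, and variables do not carry over. Pictures are saved under pics/ and viewed, at most 10 in all, crops included, and the job is handed in when it is done.

```bash
mkdir -p pics; ls
python3 - <<'E'
from station import telemetry, capture, manip
import cv2,numpy as np
s=telemetry.observe();print(s['time_s'],s['tool_pos'],np.round(s['ee_rot'],3).tolist())
for n in('top','side'):
    c=capture(n);cv2.imwrite(f'pics/{n}0.png',cv2.resize(c['image'][:,:,::-1],(800,600)));np.savez(f'{n}0.npz',**c)
    print(n,c['intrinsics'].tolist(),c['D'],c['rvec'],c['tvec'])
E
```

```text
pics
0.0 [145.01326584 530.5277823  403.98249589] [[-0.965, 0.264, -0.0], [0.264, 0.965, -0.001], [-0.0, -0.001, -1.0]]
top [[399.2321565386751, 0.0, 251.04935004578186], [0.0, 399.2321565386751, 186.0823656791378], [0.0, 0.0, 1.0]] [-0.10892547  0.          0.          0.          0.        ] [ 2.2123501  -1.99694851  0.21529952] [-76.31693264 576.97325358 903.72327264]
side [[394.8397231046295, 0.0, 257.10872407466655], [0.0, 394.8397231046295, 188.25232554532056], [0.0, 0.0, 1.0]] [0.01741297 0.         0.         0.         0.        ] [ 0.12538175 -2.92467807  1.03791233] [ 575.24219028   60.08172034 1173.06969074]
```

View pics/top0.png

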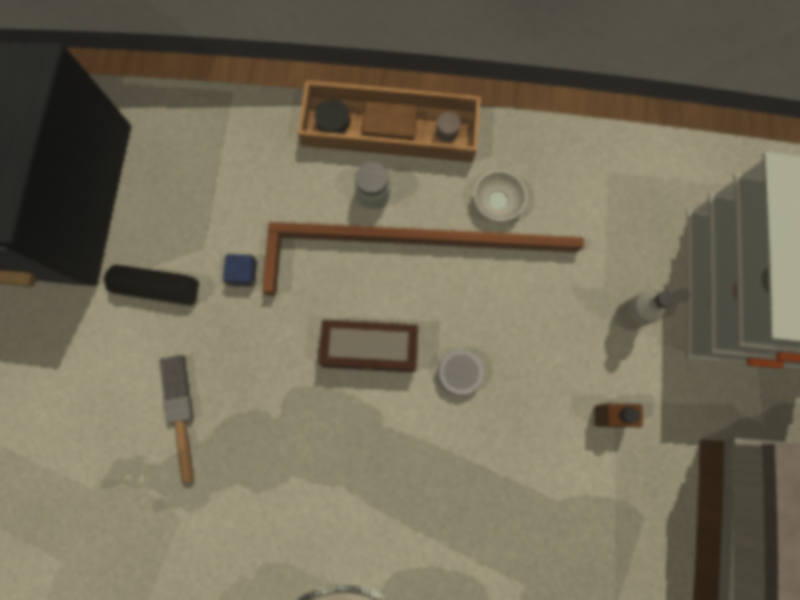

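View pics/side0.png

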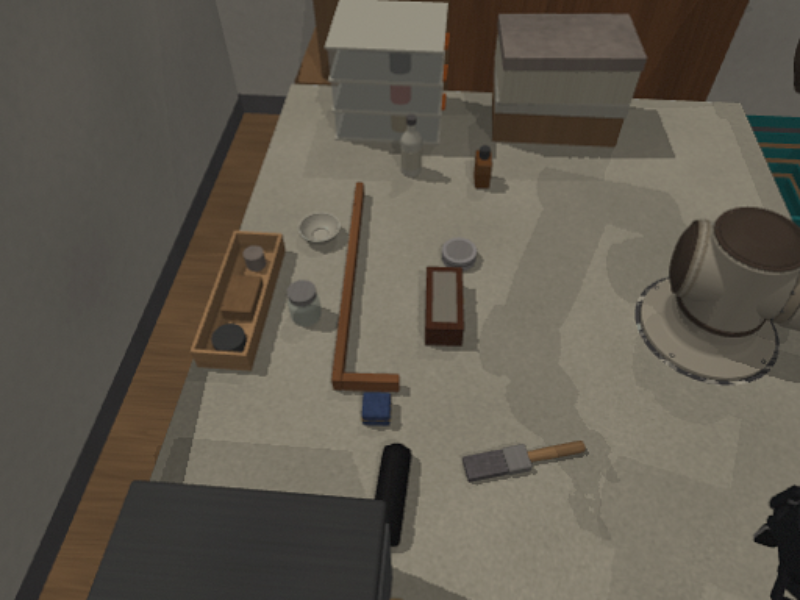

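The top view shows the rail corner at about (272,230), its long arm running to (582,242), the case at (368,345) and the tin at (461,373). The side view agrees, and there is clear space on the robot side.

```bash
cat > h.py <<'E'
import cv2,numpy as np
from station import capture
def cloud(c):
    h,w=c['depth'].shape
    u,v=np.meshgrid(np.arange(w),np.arange(h))
    n=cv2.undistortPoints(np.stack([u,v],-1).reshape(-1,1,2).astype(float),c['intrinsics'],c['D'])[:,0]
    P=np.c_[n,np.ones(len(n))]*c['depth'].reshape(-1,1)
    R=cv2.Rodrigues(c['rvec'])[0]
    return ((P-c['tvec'].ravel())@R).reshape(h,w,3), (-R.T@c['tvec'].ravel())
def onplane(c,px,z):
    n=cv2.undistortPoints(np.asarray(px,float).reshape(-1,1,2),c['intrinsics'],c['D'])[:,0]
    R=cv2.Rodrigues(c['rvec'])[0];o=-R.T@c['tvec'].ravel();d=np.c_[n,np.ones(len(n))]@R
    return (o+d*((z-o[2])/d[:,2])[:,None])[:,:2]
def blob(c,P,seed,lo,hi):
    m=((P[...,2]>lo)&(P[...,2]<hi)&(c['depth']>0)).astype(np.uint8)
    n,l,st,ce=cv2.connectedComponentsWithStats(m,connectivity=4)
    ids=l[seed[1]-4:seed[1]+5,seed[0]-4:seed[0]+5];ids=ids[ids>0]
    return l==np.bincount(ids).argmax()
def rect(c,m,z):
    k,_=cv2.findContours(m.astype(np.uint8),cv2.RETR_EXTERNAL,cv2.CHAIN_APPROX_NONE)
    k=max(k,key=cv2.contourArea)
    return onplane(c,k[:,0],z).astype(np.float32)
E
python3 - <<'E'
from h import *
c=dict(np.load('top0.npz'));P,o=cloud(c);print('cam',o)
s=lambda x,y:(int(x*.64),int(y*.64))
for n,sd,lo,hi,z in(('rail',s(430,238),27,45,36),('case',s(368,345),46,64,55),('tin',s(461,373),18,36,28),('spray',s(655,300),60,170,150),('perf',s(620,415),40,110,60),('ring',s(240,270),26,46,36),('glasses',s(150,285),35,58,48),('brush',s(176,395),10,60,25),('dish',s(520,195),15,40,30),('jar',s(372,175),50,85,75)):
    m=blob(c,P,sd,lo,hi);q=P[m];k=rect(c,m,z)
    print(n,m.sum(),'zmed',np.median(q[:,2]).round(1),'rect',[np.round(a,1) for a in cv2.minAreaRect(k)],'circ',np.round(cv2.minEnclosingCircle(k)[0],1))
    print('   bounds',q[:,:2].min(0).round(),q[:,:2].max(0).round())
    if n=='rail':
        L=k[k[:,1]<k[:,1].max()-60]; print(k[:,1].min(),k[:,1].max())
        ed=[]
        for b in np.arange(L[:,1].min()+15,L[:,1].max(),6):
            t=L[abs(L[:,1]-b)<3]; ed.append((b,t[:,0].min(),t[:,0].max()))
        ed=np.array(ed)
        print('inner fit',np.polyfit(ed[:,0],ed[:,1],1),'outer fit',np.polyfit(ed[:,0],ed[:,2],1))
        S=k[(k[:,1]>k[:,1].max()-40)&(k[:,0]<np.median(L[:,0])-25)]
        print('short', S.min(0),S.max(0),np.median(S[S[:,1]<S[:,1].mean()],0),np.median(S[S[:,1]>S[:,1].mean()],0))
E
```

```text
cam [ 380.82051862  -33.87740692 1004.62242508]
rail 1791 zmed 35.5 rect [array([647.4, -62.8]), array([117.5, 519.5]), np.float64(5.6)] circ [638.5 -63.6]
   bounds [ 565. -320.] [709. 198.]
-318.41876 196.52142
inner fit [-5.18522260e-02  6.73011517e+02] outer fit [-5.39022417e-02  6.90813705e+02]
short [563.83716 172.11043] [661.30493 195.34383] [608.8598  175.81725] [609.6412 192.2069]
case 1768 zmed 55.4 rect [array([496. ,  10.7]), array([ 69.2, 150.1]), np.float64(2.7)] circ [496.7  11.2]
   bounds [460. -65.] [534.  86.]
tin 677 zmed 27.8 rect [array([ 471.4, -134.9]), array([69.4, 70.6]), np.float64(31.7)] circ [ 472.1 -134.4]
   bounds [ 437. -171.] [508. -99.]
spray 445 zmed 101.6 rect [array([ 578.7, -385.9]), array([42.3, 72.2]), np.float64(31.1)] circ [ 580.2 -384.9]
   bounds [ 568. -429.] [ 613. -383.]
perf 408 zmed 70.6 rect [array([ 426.2, -381.7]), array([35.3, 65.9]), np.float64(4.8)] circ [ 425.2 -381.9]
   bounds [ 408. -412.] [ 445. -355.]
ring 366 zmed 35.2 rect [array([597.2, 234.9]), array([49.5, 49.8]), np.float64(3.0)] circ [597.7 235.1]
   bounds [574. 211.] [623. 262.]
glasses 889 zmed 44.3 rect [array([558.3, 374.2]), array([150.6,  43.2]), np.float64(87.7)] circ [557.4 374.2]
   bounds [537. 303.] [584. 455.]
brush 988 zmed 17.9 rect [array([352.3, 295. ]), array([198.2,  45.3]), np.float64(16.7)] circ [352.7 295.1]
   bounds [254. 265.] [453. 344.]
dish 469 zmed 24.7 rect [array([ 769.9, -177.1]), array([85.7, 87.4]), np.float64(6.2)] circ [ 769.  -177.8]
   bounds [ 725. -220.] [ 814. -133.]
jar 395 zmed 74.6 rect [array([754. ,  33.3]), array([61.2, 49.9]), np.float64(5.9)] circ [754.8  33.5]
   bounds [732.   8.] [786.  60.]
```

```bash
python3 -m inch '[{"travel":[0,0,0],"twist":[0,0,-0.045],"fingers":1},{"travel":[0,0,0],"twist":[0,0,-0.045],"fingers":1},{"travel":[0,0,0],"twist":[0,0,-0.0117],"fingers":1},{"travel":[-0.1,-0.22,0],"twist":[0,0,0],"fingers":1},{"travel":[-0.1,-0.22,0],"twist":[0,0,0],"fingers":1},{"travel":[-0.1,-0.22,0],"twist":[0,0,0],"fingers":1},{"travel":[-0.1,-0.22,0],"twist":[0,0,0],"fingers":1},{"travel":[-0.1,-0.22,0],"twist":[0,0,0],"fingers":1}]'; python3 -m inch '[{"travel":[-0.1,-0.22,0],"twist":[0,0,0],"fingers":1},{"travel":[-0.1,-0.22,0],"twist":[0,0,0],"fingers":1},{"travel":[-0.1,-0.22,0],"twist":[0,0,0],"fingers":1},{"travel":[-0.1,-0.22,0],"twist":[0,0,0],"fingers":1},{"travel":[-0.1,-0.22,0],"twist":[0,0,0],"fingers":1},{"travel":[-0.1,-0.22,0],"twist":[0,0,0],"fingers":1},{"travel":[-0.1,-0.22,0],"twist":[0,0,0],"fingers":1},{"travel":[0,0,0],"twist":[0,0,0],"fingers":1}]'
```

```text
time_s: 0.9
tool_pos: [256.7, 314.4, 404.4]
ee_rot: [[-0.999, -0.053, -0.0], [-0.053, 0.999, -0.0], [0.0, -0.0, -1.0]]
force: [1.1, -0.4, 1.0]
gripper_width: 1.0
gripper_force: 0.0
time_s: 1.7
tool_pos: [414.0, 11.6, 403.9]
ee_rot: [[-0.999, -0.046, -0.001], [-0.046, 0.999, -0.001], [0.001, -0.001, -1.0]]
force: [-0.8, 0.5, 0.0]
gripper_width: 1.002
gripper_force: 0.0
```

```bash
python3 -m inch '[{"travel":[0,-0.025,0.22],"twist":[0,0,0],"fingers":1},{"travel":[0,0,0.22],"twist":[0,0,0],"fingers":1},{"travel":[0,0,0.22],"twist":[0,0,0],"fingers":1},{"travel":[0,0,0.22],"twist":[0,0,0],"fingers":1},{"travel":[0,0,0.12],"twist":[0,0,0],"fingers":1},{"travel":[0,0,0.12],"twist":[0,0,0],"fingers":1},{"travel":[0,0,0],"twist":[0,0,0],"fingers":1},{"travel":[0,0,0],"twist":[0,0,0],"fingers":1}]'
python3 - <<'E'
from h import *
c=capture('side');cv2.imwrite('pics/s1.png',cv2.resize(c['image'][120:312,180:436,::-1],(768,576)))
E
```

```text
time_s: 2.5
tool_pos: [412.6, 11.3, 181.1]
ee_rot: [[-0.999, -0.053, -0.001], [-0.053, 0.999, 0.0], [0.001, 0.0, -1.0]]
force: [0.5, -0.0, 1.6]
gripper_width: 0.998
gripper_force: 0.0
```

View pics/s1.png

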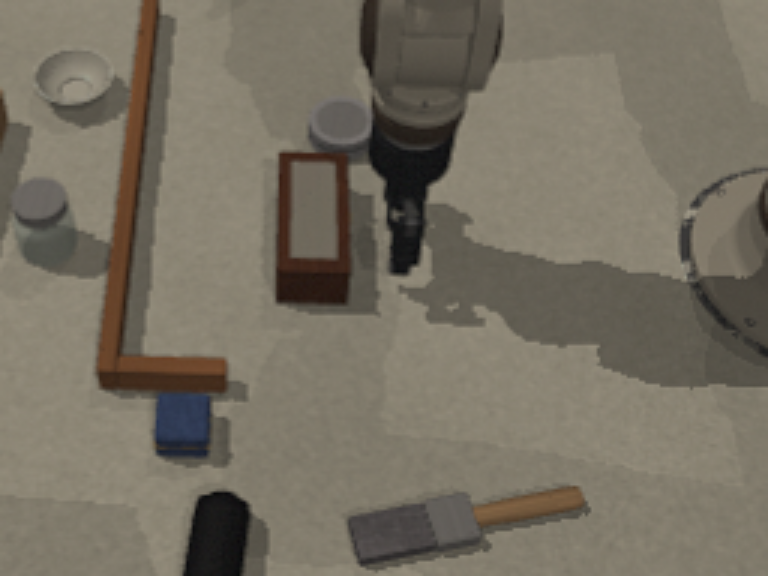

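The side view shows the open fingers about 30 mm behind the case (fingertips at (400,265), case at (315,230)), with clearance to the tin. Pushing now.

```bash
python3 -m inch '[{"travel":[-0.1,-0.02,0],"twist":[0,0,0],"fingers":1},{"travel":[-0.05,0,0],"twist":[0,0,0],"fingers":1},{"travel":[-0.05,0,0],"twist":[0,0,0],"fingers":1},{"travel":[-0.05,0,0],"twist":[0,0,0],"fingers":1},{"travel":[-0.05,0,0],"twist":[0,0,0],"fingers":1},{"travel":[-0.05,0,0],"twist":[0,0,0],"fingers":1},{"travel":[-0.05,0,0],"twist":[0,0,0],"fingers":1},{"travel":[-0.05,0,0],"twist":[0,0,0],"fingers":1}]'
python3 -m inch '[{"travel":[-0.05,0,0],"twist":[0,0,0],"fingers":1},{"travel":[-0.05,0,0],"twist":[0,0,0],"fingers":1},{"travel":[-0.05,0,0],"twist":[0,0,0],"fingers":1},{"travel":[-0.05,0,0],"twist":[0,0,0],"fingers":1},{"travel":[-0.05,0,0],"twist":[0,0,0],"fingers":1},{"travel":[-0.05,0,0],"twist":[0,0,0],"fingers":1},{"travel":[-0.025,0,0],"twist":[0,0,0],"fingers":1},{"travel":[0,0,0],"twist":[0,0,0],"fingers":1}]'
python3 - <<'E'
from h import *
c=capture('side');cv2.imwrite('pics/s2.png',cv2.resize(c['image'][120:312,180:436,::-1],(768,576)))
E
```

```text
time_s: 3.35
tool_pos: [503.6, 11.7, 180.6]
ee_rot: [[-0.999, -0.053, -0.0], [-0.053, 0.999, 0.0], [0.0, 0.0, -1.0]]
force: [-3.2, 0.2, 3.3]
gripper_width: 0.998
gripper_force: 1.5
time_s: 4.15
tool_pos: [568.5, 15.1, 180.6]
ee_rot: [[-0.999, -0.053, 0.001], [-0.053, 0.999, 0.0], [-0.001, 0.0, -1.0]]
force: [-0.8, -0.1, -0.2]
gripper_width: 0.998
gripper_force: 0.0
```

View pics/s2.png

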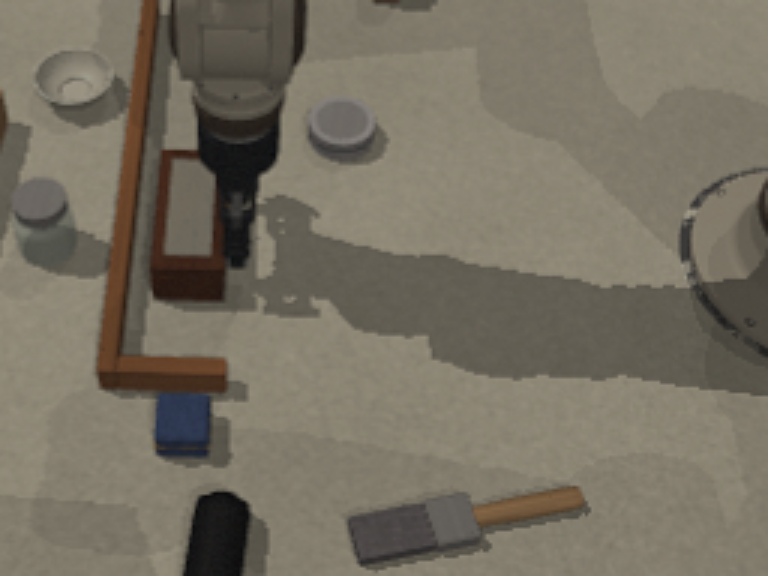

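The case is parallel to the rail, about 20 mm short of it (case at (190,225), rail at (130,225)).

```bash
python3 -m inch '[{"travel":[-0.02,0,0],"twist":[0,0,0],"fingers":1},{"travel":[-0.02,0,0],"twist":[0,0,0],"fingers":1},{"travel":[-0.02,0,0],"twist":[0,0,0],"fingers":1},{"travel":[-0.02,0,0],"twist":[0,0,0],"fingers":1},{"travel":[0,0,0],"twist":[0,0,0],"fingers":1}]'
python3 -m inch '[{"travel":[-0.01,0,0],"twist":[0,0,0],"fingers":1},{"travel":[-0.005,0,0],"twist":[0,0,0],"fingers":1},{"travel":[-0.005,0,0],"twist":[0,0,0],"fingers":1},{"travel":[0,0,0],"twist":[0,0,0],"fingers":1}]'
```

```text
time_s: 4.7
tool_pos: [584.3, 16.0, 180.7]
ee_rot: [[-0.999, -0.053, 0.001], [-0.053, 0.999, 0.0], [-0.001, -0.0, -1.0]]
force: [-0.1, -0.3, -0.1]
gripper_width: 0.999
gripper_force: 0.0
time_s: 5.1
tool_pos: [587.8, 16.2, 180.7]
ee_rot: [[-0.999, -0.053, 0.0], [-0.053, 0.999, 0.0], [-0.0, 0.0, -1.0]]
force: [-1.2, -0.1, 0.6]
gripper_width: 1.003
gripper_force: 0.8
```

```bash
python3 -m inch '[{"travel":[-0.01,0,0],"twist":[0,0,0],"fingers":1},{"travel":[0,0,0],"twist":[0,0,0],"fingers":1}]'
python3 -m inch '[{"travel":[-0.01,0,0],"twist":[0,0,0],"fingers":1},{"travel":[0,0,0],"twist":[0,0,0],"fingers":1}]'
```

```text
time_s: 5.3
tool_pos: [589.9, 16.3, 180.7]
ee_rot: [[-0.999, -0.053, 0.0], [-0.053, 0.999, 0.0], [-0.0, 0.0, -1.0]]
force: [-0.6, 0.8, -0.4]
gripper_width: 1.007
gripper_force: 0.6
time_s: 5.5
tool_pos: [592.0, 16.4, 180.7]
ee_rot: [[-0.999, -0.053, 0.0], [-0.053, 0.999, -0.0], [-0.0, -0.0, -1.0]]
force: [-1.3, -0.1, 0.0]
gripper_width: 1.002
gripper_force: 0.4
```

```bash
python3 -m inch '[{"travel":[-0.01,0,0],"twist":[0,0,0],"fingers":1},{"travel":[0,0,0],"twist":[0,0,0],"fingers":1}]'
python3 -m inch '[{"travel":[-0.01,0,0],"twist":[0,0,0],"fingers":1},{"travel":[0,0,0],"twist":[0,0,0],"fingers":1}]'
python3 - <<'E'
from h import *
c=capture('side');np.savez('s3.npz',**c);cv2.imwrite('pics/s3.png',cv2.resize(c['image'][150:278,200:370,::-1],(765,576)))
E
```

```text
time_s: 5.7
tool_pos: [593.0, 16.5, 180.6]
ee_rot: [[-0.999, -0.052, -0.003], [-0.052, 0.999, -0.0], [0.003, 0.0, -1.0]]
force: [-9.9, 0.2, 4.2]
gripper_width: 0.999
gripper_force: 4.8
time_s: 5.9
tool_pos: [593.6, 16.5, 180.6]
ee_rot: [[-0.999, -0.052, -0.007], [-0.052, 0.999, -0.0], [0.007, 0.0, -1.0]]
force: [-20.9, 0.2, 12.8]
gripper_width: 1.001
gripper_force: 10.8
```

View pics/s3.png

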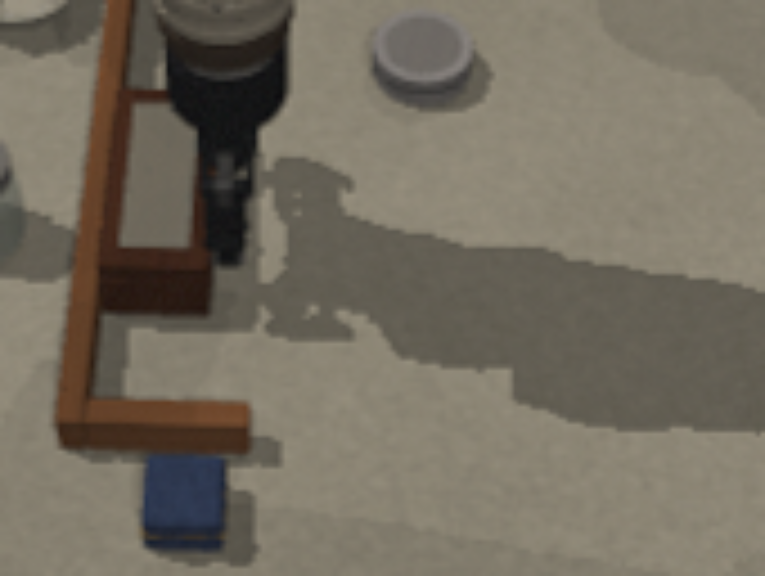

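The case is flush against the long arm (left edge at (105,200) meets the rail, contact force 21 N). Next I go round to its right end.

```bash
python3 -m inch '[{"travel":[0.05,0,0],"twist":[0,0,0],"fingers":1},{"travel":[0.1,0,0],"twist":[0,0,0],"fingers":1},{"travel":[0,0,-0.2],"twist":[0,0,0],"fingers":0},{"travel":[0,0,-0.25],"twist":[0,0,0],"fingers":0},{"travel":[0,-0.2,0],"twist":[0,0,0],"fingers":0},{"travel":[-0.1,-0.2,0],"twist":[0,0,0],"fingers":0},{"travel":[-0.15,-0.175,0],"twist":[0,0,0],"fingers":0},{"travel":[-0.13,0,0],"twist":[0,0,0],"fingers":0}]'
python3 -m inch '[{"travel":[0,0,0],"twist":[0,0,0],"fingers":0},{"travel":[0,0,0],"twist":[0,0,0],"fingers":0}]'
```

```text
time_s: 6.75
tool_pos: [648.7, -99.8, 270.9]
ee_rot: [[-0.999, -0.049, 0.002], [-0.049, 0.999, -0.001], [-0.002, -0.001, -1.0]]
force: [-0.6, 0.2, 0.9]
gripper_width: 0.004
gripper_force: 0.0
time_s: 6.95
tool_pos: [647.8, -95.9, 270.1]
ee_rot: [[-0.999, -0.053, -0.001], [-0.053, 0.999, 0.0], [0.001, 0.0, -1.0]]
force: [0.1, -0.2, 1.4]
gripper_width: 0.001
gripper_force: 0.0
```

```bash
python3 -m inch '[{"travel":[0.017,0,0.2],"twist":[0,0,0],"fingers":0},{"travel":[0,0,0.2],"twist":[0,0,0],"fingers":0},{"travel":[0,0,0],"twist":[0,0,0],"fingers":0}]'
python3 - <<'E'
from h import *
c=capture('side');np.savez('s4.npz',**c);cv2.imwrite('pics/s4.png',cv2.resize(c['image'][120:278,180:390,::-1],(765,576)))
E
```

```text
time_s: 7.25
tool_pos: [641.6, -95.2, 185.4]
ee_rot: [[-0.999, -0.053, -0.009], [-0.053, 0.999, 0.001], [0.008, 0.002, -1.0]]
force: [-1.3, -0.4, -0.8]
gripper_width: 0.004
gripper_force: 0.0
```

View pics/s4.png

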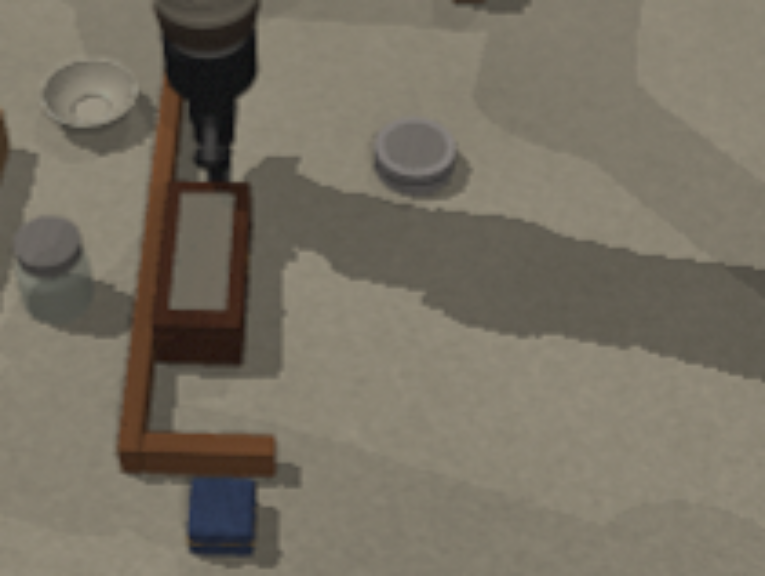

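The shut fingers stand behind the case's right end, at (212,165), on its centreline.

```bash
python3 -m inch '[{"travel":[0,0.05,0],"twist":[0,0,0],"fingers":0},{"travel":[0,0.05,0],"twist":[0,0,0],"fingers":0},{"travel":[0,0.05,0],"twist":[0,0,0],"fingers":0},{"travel":[0,0.05,0],"twist":[0,0,0],"fingers":0},{"travel":[0,0.05,0],"twist":[0,0,0],"fingers":0},{"travel":[0,0.05,0],"twist":[0,0,0],"fingers":0},{"travel":[0,0.05,0],"twist":[0,0,0],"fingers":0},{"travel":[0,0,0],"twist":[0,0,0],"fingers":0}]'
python3 -m inch '[{"travel":[0,0.03,0],"twist":[0,0,0],"fingers":0},{"travel":[0,0.03,0],"twist":[0,0,0],"fingers":0},{"travel":[0,0.02,0],"twist":[0,0,0],"fingers":0},{"travel":[0,0.02,0],"twist":[0,0,0],"fingers":0},{"travel":[0,0,0],"twist":[0,0,0],"fingers":0}]'
python3 -m inch '[{"travel":[0,0.02,0],"twist":[0,0,0],"fingers":0},{"travel":[0,0.02,0],"twist":[0,0,0],"fingers":0},{"travel":[0,0,0],"twist":[0,0,0],"fingers":0}]'
```

```text
time_s: 8.1
tool_pos: [640.5, -24.6, 190.6]
ee_rot: [[-0.999, -0.054, -0.0], [-0.054, 0.999, 0.001], [0.0, 0.001, -1.0]]
force: [-0.2, 0.6, -0.3]
gripper_width: 0.003
gripper_force: 0.0
time_s: 8.6
tool_pos: [639.5, -5.6, 190.6]
ee_rot: [[-0.999, -0.053, -0.0], [-0.053, 0.999, 0.001], [0.0, 0.001, -1.0]]
force: [0.2, 0.1, 0.8]
gripper_width: -0.002
gripper_force: 0.3
time_s: 8.9
tool_pos: [639.1, 2.3, 190.7]
ee_rot: [[-0.999, -0.053, -0.0], [-0.053, 0.999, 0.0], [-0.0, 0.0, -1.0]]
force: [0.0, -0.8, 2.6]
gripper_width: -0.002
gripper_force: 0.6
```

```bash
python3 -m inch '[{"travel":[0,0.015,0],"twist":[0,0,0],"fingers":0},{"travel":[0,0.015,0],"twist":[0,0,0],"fingers":0},{"travel":[0,0,0],"twist":[0,0,0],"fingers":0}]'
python3 -m inch '[{"travel":[0,0.01,0],"twist":[0,0,0],"fingers":0},{"travel":[0,0,0],"twist":[0,0,0],"fingers":0}]'
python3 -m inch '[{"travel":[0,0.01,0],"twist":[0,0,0],"fingers":0},{"travel":[0,0,0],"twist":[0,0,0],"fingers":0}]'
```

```text
time_s: 9.2
tool_pos: [638.8, 8.2, 190.7]
ee_rot: [[-0.999, -0.053, -0.0], [-0.053, 0.999, 0.0], [0.0, 0.0, -1.0]]
force: [0.5, -0.5, 1.1]
gripper_width: -0.005
gripper_force: 0.8
time_s: 9.4
tool_pos: [638.7, 10.0, 190.7]
ee_rot: [[-0.999, -0.053, 0.0], [-0.053, 0.999, 0.0], [-0.0, 0.0, -1.0]]
force: [0.7, -1.9, 0.9]
gripper_width: -0.002
gripper_force: 1.0
time_s: 9.6
tool_pos: [638.6, 12.0, 190.7]
ee_rot: [[-0.999, -0.053, 0.0], [-0.053, 0.999, 0.0], [-0.0, 0.0, -1.0]]
force: [0.1, -1.1, 2.0]
gripper_width: -0.004
gripper_force: 1.1
```

```bash
python3 -m inch '[{"travel":[0,0.01,0],"twist":[0,0,0],"fingers":0},{"travel":[0,0,0],"twist":[0,0,0],"fingers":0}]'
python3 -m inch '[{"travel":[0,0.01,0],"twist":[0,0,0],"fingers":0},{"travel":[0,0,0],"twist":[0,0,0],"fingers":0}]'
python3 -m inch '[{"travel":[0,0.01,0],"twist":[0,0,0],"fingers":0},{"travel":[0,0,0],"twist":[0,0,0],"fingers":0}]'
python3 - <<'E'
from h import *
c=capture('side');np.savez('s5.npz',**c);cv2.imwrite('pics/s5.png',cv2.resize(c['image'][150:278,200:370,::-1],(765,576)))
E
```

```text
time_s: 9.8
tool_pos: [638.5, 14.0, 190.7]
ee_rot: [[-0.999, -0.053, -0.0], [-0.053, 0.999, 0.0], [0.0, 0.0, -1.0]]
force: [0.3, -2.0, 1.4]
gripper_width: -0.005
gripper_force: 1.2
time_s: 10.0
tool_pos: [638.3, 15.0, 190.7]
ee_rot: [[-0.999, -0.052, -0.0], [-0.052, 0.999, -0.003], [0.0, -0.003, -1.0]]
force: [-0.4, -9.1, 2.2]
gripper_width: -0.001
gripper_force: 6.3
time_s: 10.2
tool_pos: [638.2, 15.6, 190.8]
ee_rot: [[-0.999, -0.05, -0.0], [-0.05, 0.999, -0.006], [0.001, -0.006, -1.0]]
force: [-2.2, -20.0, 3.6]
gripper_width: 0.001
gripper_force: 11.2
```

View pics/s5.png

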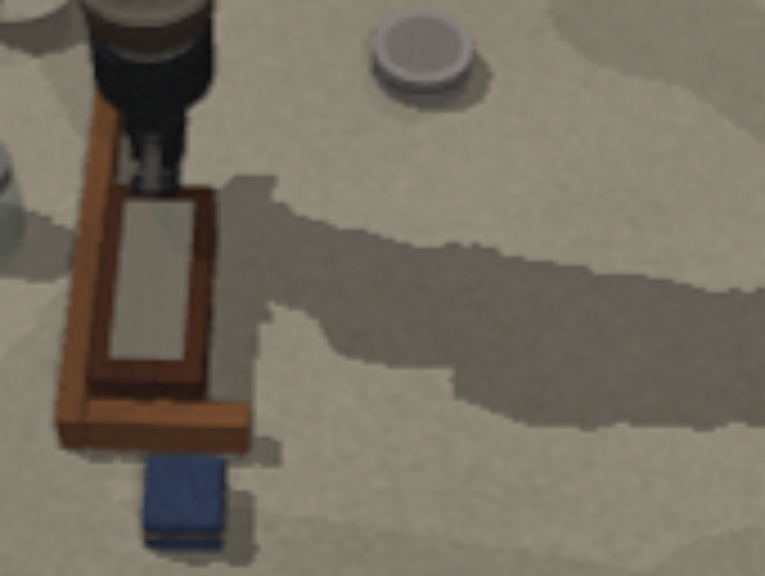

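The case sits in the corner, touching both arms, with the long side at (85,250) and the end at (150,400). Now the tin.

```bash
python3 -m inch '[{"travel":[0,-0.1,0],"twist":[0,0,0],"fingers":0},{"travel":[0,0,-0.2],"twist":[0,0,0],"fingers":0},{"travel":[0,0,-0.15],"twist":[0,0,0],"fingers":0.5},{"travel":[0.205,-0.1,0],"twist":[0,0,0],"fingers":0.5},{"travel":[0.205,-0.1,0],"twist":[0,0,0],"fingers":0.5},{"travel":[0.205,-0.1,0],"twist":[0,0,0],"fingers":0.5},{"travel":[0.205,-0.1,0],"twist":[0,0,0],"fingers":0.5},{"travel":[0.205,-0.1,0],"twist":[0,0,0],"fingers":0.5}]'
python3 -m inch '[{"travel":[0.205,-0.1,0],"twist":[0,0,0],"fingers":0.5},{"travel":[0,0,0],"twist":[0,0,0],"fingers":0.5},{"travel":[0,0,0],"twist":[0,0,0],"fingers":0.5}]'
python3 - <<'E'
from h import *
from station import telemetry
c=capture('top');np.savez('t6.npz',**c);P,o=cloud(c)
p=telemetry.observe()['tool_pos'];print(p)
C=np.array([663.2,178.2]);X=np.array([.9986,.0525]);Y=np.array([-.0525,.9986])
f=lambda q:(round(float((q-C)@X),1),round(float((q-C)@Y),1))
print('tcp',f(np.array(p[:2])))
for n,sd,lo,hi,z in(('tin',(295,239),18,36,28),('case',(205,175),46,64,55)):
    try:
        m=blob(c,P,sd,lo,hi);k=rect(c,m,z);r=cv2.minAreaRect(k);print(n,m.sum(),np.round(r[1],1),r[2],f(np.array(r[0])),f(np.array(cv2.minEnclosingCircle(k)[0])))
    except Exception as e: print(n,e)
E
```

```text
time_s: 11.05
tool_pos: [438.2, -113.0, 260.4]
ee_rot: [[-0.999, -0.053, 0.0], [-0.053, 0.999, 0.001], [-0.0, 0.001, -1.0]]
force: [-0.6, -1.1, 1.0]
gripper_width: 0.499
gripper_force: 0.0
time_s: 11.35
tool_pos: [399.6, -135.2, 261.0]
ee_rot: [[-0.999, -0.051, 0.001], [-0.051, 0.999, 0.0], [-0.001, 0.0, -1.0]]
force: [-0.2, -0.1, 0.5]
gripper_width: 0.502
gripper_force: 0.0
[ 400.27770684 -134.84939838  260.91222487]
tcp (-279.0, -298.8)
tin attempt to get argmax of an empty sequence
case 1699 [ 72.  150.7] 2.9167463779449463 (-35.5, -75.2) (-35.0, -75.7)
```

```bash
python3 -m inch '[{"travel":[0,-0.016,0.2],"twist":[0,0,0],"fingers":0.5},{"travel":[0,0,0.2],"twist":[0,0,0],"fingers":0.5},{"travel":[0,0,0],"twist":[0,0,0],"fingers":0.5},{"travel":[0,0,0],"twist":[0,0,0],"fingers":0.5}]'
python3 - <<'E'
from h import *
c=capture('side');cv2.imwrite('pics/s7.png',cv2.resize(c['image'][90:248,200:410,::-1],(765,576)))
E
```

```text
time_s: 11.8
tool_pos: [400.7, -137.6, 181.0]
ee_rot: [[-0.999, -0.054, -0.001], [-0.054, 0.999, 0.001], [0.001, 0.001, -1.0]]
force: [0.6, 0.9, 0.4]
gripper_width: 0.503
gripper_force: 0.0
```

View pics/s7.png

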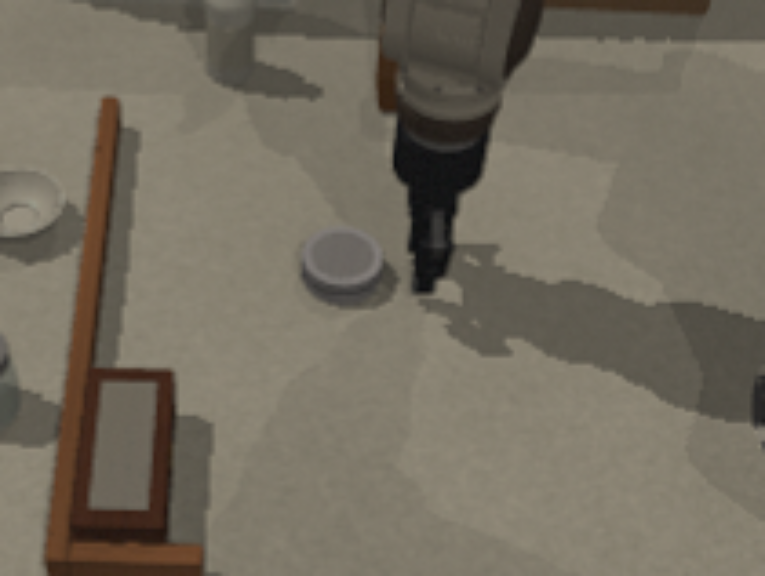

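The fingers are behind the tin (tips at (425,285), tin at (342,258)).

```bash
python3 -m inch '[{"travel":[-0.1,0,0.02],"twist":[0,0,0],"fingers":0.5},{"travel":[-0.05,0,0],"twist":[0,0,0],"fingers":0.5},{"travel":[-0.05,0,0],"twist":[0,0,0],"fingers":0.5},{"travel":[-0.05,0,0],"twist":[0,0,0],"fingers":0.5},{"travel":[-0.05,0,0],"twist":[0,0,0],"fingers":0.5},{"travel":[-0.05,0,0],"twist":[0,0,0],"fingers":0.5},{"travel":[-0.05,0,0],"twist":[0,0,0],"fingers":0.5},{"travel":[-0.05,0,0],"twist":[0,0,0],"fingers":0.5}]'
python3 -m inch '[{"travel":[-0.05,0,0],"twist":[0,0,0],"fingers":0.5},{"travel":[-0.05,0,0],"twist":[0,0,0],"fingers":0.5},{"travel":[-0.05,0,0],"twist":[0,0,0],"fingers":0.5},{"travel":[-0.05,0,0],"twist":[0,0,0],"fingers":0.5},{"travel":[-0.05,0,0],"twist":[0,0,0],"fingers":0.5},{"travel":[-0.05,0,0],"twist":[0,0,0],"fingers":0.5},{"travel":[-0.05,0,0],"twist":[0,0,0],"fingers":0.5},{"travel":[0,0,0],"twist":[0,0,0],"fingers":0.5}]'
python3 -m inch '[{"travel":[-0.025,0,0],"twist":[0,0,0],"fingers":0.5},{"travel":[-0.025,0,0],"twist":[0,0,0],"fingers":0.5},{"travel":[-0.02,0,0],"twist":[0,0,0],"fingers":0.5},{"travel":[-0.02,0,0],"twist":[0,0,0],"fingers":0.5},{"travel":[0,0,0],"twist":[0,0,0],"fingers":0.5}]'
python3 - <<'E'
from h import *
c=capture('side');cv2.imwrite('pics/s8.png',cv2.resize(c['image'][90:248,200:410,::-1],(765,576)))
E
```

```text
time_s: 12.65
tool_pos: [490.8, -133.4, 176.7]
ee_rot: [[-0.999, -0.053, -0.0], [-0.053, 0.999, 0.0], [0.0, 0.0, -1.0]]
force: [-1.2, -0.2, 1.6]
gripper_width: 0.5
gripper_force: 0.9
time_s: 13.45
tool_pos: [561.1, -129.6, 176.6]
ee_rot: [[-0.999, -0.053, 0.001], [-0.053, 0.999, 0.0], [-0.001, -0.0, -1.0]]
force: [-1.0, 1.1, -0.0]
gripper_width: 0.5
gripper_force: 0.0
time_s: 13.95
tool_pos: [578.4, -128.8, 176.7]
ee_rot: [[-0.999, -0.053, 0.0], [-0.053, 0.999, -0.0], [-0.0, -0.0, -1.0]]
force: [0.9, 0.1, 0.5]
gripper_width: 0.502
gripper_force: 0.0
```

View pics/s8.png

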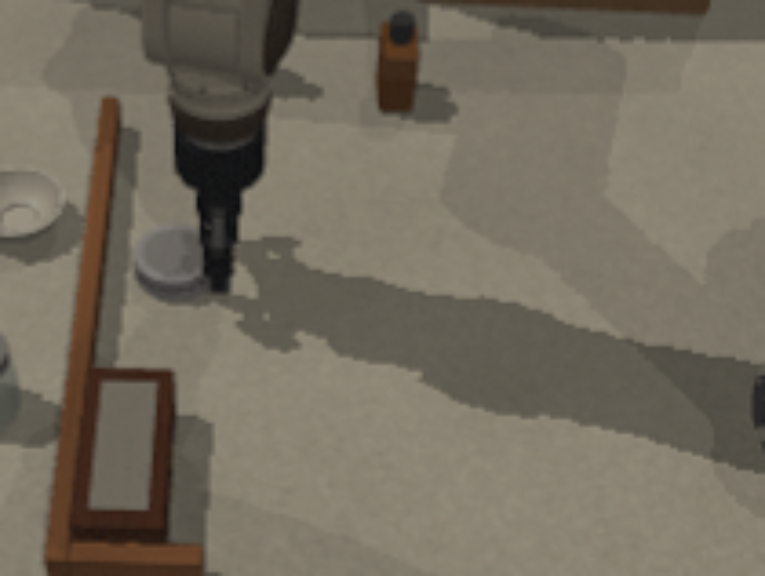

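The tin, at (175,258), is still about 25 mm from the rail and rests in the finger cradle.

```bash
python3 -m inch '[{"travel":[-0.02,0,0],"twist":[0,0,0],"fingers":0.5},{"travel":[-0.02,0,0],"twist":[0,0,0],"fingers":0.5},{"travel":[-0.02,0,0],"twist":[0,0,0],"fingers":0.5},{"travel":[-0.02,0,0],"twist":[0,0,0],"fingers":0.5},{"travel":[-0.02,0,0],"twist":[0,0,0],"fingers":0.5},{"travel":[0,0,0],"twist":[0,0,0],"fingers":0.5}]'
for i in 1; do python3 -m inch '[{"travel":[-0.01,0,0],"twist":[0,0,0],"fingers":0.5},{"travel":[0,0,0],"twist":[0,0,0],"fingers":0.5}]'; done
python3 -m inch '[{"travel":[-0.01,0,0],"twist":[0,0,0],"fingers":0.5},{"travel":[0,0,0],"twist":[0,0,0],"fingers":0.5}]'
```

```text
time_s: 14.6
tool_pos: [598.4, -127.7, 176.6]
ee_rot: [[-0.999, -0.053, 0.0], [-0.053, 0.999, 0.0], [-0.0, 0.0, -1.0]]
force: [0.3, -0.4, -0.0]
gripper_width: 0.498
gripper_force: 0.0
time_s: 14.8
tool_pos: [600.0, -127.6, 176.6]
ee_rot: [[-0.999, -0.053, -0.0], [-0.053, 0.999, 0.0], [0.0, 0.0, -1.0]]
force: [0.1, 0.6, -0.6]
gripper_width: 0.502
gripper_force: 0.0
time_s: 15.0
tool_pos: [602.0, -127.5, 176.7]
ee_rot: [[-0.999, -0.053, 0.0], [-0.053, 0.999, -0.0], [-0.0, -0.0, -1.0]]
force: [0.2, -0.4, -1.1]
gripper_width: 0.494
gripper_force: 0.0
```

```bash
python3 -m inch '[{"travel":[-0.01,0,0],"twist":[0,0,0],"fingers":0.5},{"travel":[0,0,0],"twist":[0,0,0],"fingers":0.5}]'
python3 -m inch '[{"travel":[-0.01,0,0],"twist":[0,0,0],"fingers":0.5},{"travel":[0,0,0],"twist":[0,0,0],"fingers":0.5}]'
python3 -m inch '[{"travel":[-0.01,0,0],"twist":[0,0,0],"fingers":0.5},{"travel":[0,0,0],"twist":[0,0,0],"fingers":0.5}]'
```

```text
time_s: 15.2
tool_pos: [604.1, -127.4, 176.7]
ee_rot: [[-0.999, -0.053, 0.0], [-0.053, 0.999, -0.0], [-0.0, -0.0, -1.0]]
force: [0.1, -0.0, -0.2]
gripper_width: 0.503
gripper_force: 0.0
time_s: 15.4
tool_pos: [605.7, -127.3, 176.6]
ee_rot: [[-0.999, -0.053, -0.001], [-0.053, 0.999, -0.0], [0.001, 0.0, -1.0]]
force: [-4.4, 0.2, 0.4]
gripper_width: 0.499
gripper_force: 2.2
time_s: 15.6
tool_pos: [606.6, -127.2, 176.4]
ee_rot: [[-0.999, -0.052, -0.004], [-0.052, 0.999, -0.0], [0.004, 0.0, -1.0]]
force: [-12.7, 0.2, 7.2]
gripper_width: 0.502
gripper_force: 7.2
```

```bash
python3 -m inch '[{"travel":[0.03,0,0],"twist":[0,0,0],"fingers":0.5},{"travel":[0.1,0,0],"twist":[0,0,0],"fingers":0.5},{"travel":[0.2,0,0],"twist":[0,0,0],"fingers":0.5},{"travel":[0.2,0,0],"twist":[0,0,0],"fingers":0.5},{"travel":[0.2,0,-0.1],"twist":[0,0,0],"fingers":0.5},{"travel":[0.2,0,-0.1],"twist":[0,0,0],"fingers":0.5},{"travel":[0.1,0,-0.2],"twist":[0,0,0],"fingers":0.5},{"travel":[0,0,0],"twist":[0,0,0],"fingers":0.5}]'
python3 -m inch '[{"travel":[0.15,0,0],"twist":[0,0,0],"fingers":0.5},{"travel":[0,0,0],"twist":[0,0,0],"fingers":0.5},{"travel":[0,0,0],"twist":[0,0,0],"fingers":0.5},{"travel":[0,0,0],"twist":[0,0,0],"fingers":0.5}]'
python3 - <<'E'
from h import *
c=capture('top');P,o=cloud(c)
cv2.imwrite('pics/t9.png',cv2.resize(c['image'][120:280,140:380,::-1],(780,520)))
C=np.array([663.2,178.2]);X=np.array([.9986,.0525]);Y=np.array([-.0525,.9986])
f=lambda q:(round(float((np.array(q)-C)@X),1),round(float((np.array(q)-C)@Y),1))
pm=((P[...,2]>18)&(P[...,2]<36))
q=np.stack([(P[...,:2]-C)@X,(P[...,:2]-C)@Y],-1)
m=pm&(q[...,0]<-6)&(q[...,0]>-120)&(q[...,1]<-200)&(q[...,1]>-400)
k=rect(c,m,28);print('tin',m.sum(),f(cv2.minEnclosingCircle(k)[0]),f(cv2.minAreaRect(k)[0]),cv2.minEnclosingCircle(k)[1])
m=blob(c,P,(205,175),46,64);r=cv2.minAreaRect(rect(c,m,55));print('case',r[1],r[2],f(r[0]))
E
```

```text
time_s: 16.4
tool_pos: [401.2, -138.4, 261.7]
ee_rot: [[-0.999, -0.052, 0.008], [-0.052, 0.999, -0.003], [-0.007, -0.003, -1.0]]
force: [1.8, 0.3, -0.0]
gripper_width: 0.503
gripper_force: 0.0
time_s: 16.8
tool_pos: [372.8, -139.7, 256.6]
ee_rot: [[-0.999, -0.053, 0.001], [-0.053, 0.999, -0.0], [-0.001, -0.0, -1.0]]
force: [0.1, -0.2, 0.2]
gripper_width: 0.504
gripper_force: 0.0
tin 571 (-36.1, -302.7) (-38.4, -302.1) 36.01676559448242
case (71.93516540527344, 150.73477172851562) 2.844480514526367 (-35.5, -75.2)
```

View pics/t9.png

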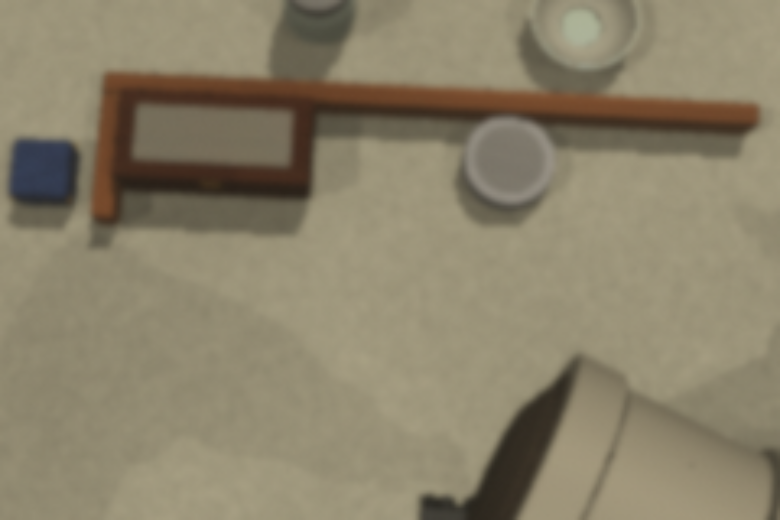

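The case is flush in the corner at (215,140), and the tin touches the long arm at (508,160). The robot is clear of everything.

```bash
python3 -c "
from station import ticket
print(ticket.hand_in())"
```

```text
the job is handed in; nothing more can be done
None
```

I handed the job in at about 17 s: the camera showed the case within about 0.5 mm of home in the rail's corner and the tin touching the long arm; nothing else was touched, though I didn't re-measure the bystanders, and the hand-in gave no verdict.

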